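Set the thickness stop of the portion press

TASK

Slide the setting block along its channel until it lies beneath the stop of the portion press, then take the T-handled driver from its stand, seat it in the screw's socket and turn the screw down until the block just drags: a light but definite drag when you slide the block, never clamped hard. Prove it by sliding the block a little under the finished setting, and finish with the block still beneath the stop and the driver left standing in the screw. Turn the screw only with the driver and leave the jars and the lemon alone.

Things in the scene. Friction and masses are not known exactly. Their poses are not given: they have to be found in the camera images.
- press: The portion press, fixed: steel base 280 x 130 x 12 mm, a bridge over it carrying the stop screw. Origin on the counter below the screw's axis; x runs along the channel; base from x = -215 to +65 mm. Two low rails 33 mm apart, tops 22 mm above the counter, guide the block, which goes in towards +x. Bridge 36 mm along x, 116 mm along y, top 84 mm above the counter, open beneath up to 66 mm.
- block: Aluminium setting block, about 0.25 kg, loose in the channel: a bar 130 (x) x 30 (y) x 25 (z) mm with an upright tab near its -x end; origin in the middle of its underside. It starts outside the stop and is slid towards the press's +x. It is home with its origin at about x = -35 mm in the press frame; the stop bears on it while that x is between -57 and 0 mm.
- tab (a point): Centre of the top of the block's tab. The tab is 22 mm along the block's x, 14 mm along its y (the way to grip it) and stands 39 mm above the bar; this point is 64 mm above the block's underside and 54 mm from the block's origin towards -x.
- socket (a point): Centre of the mouth of the screw's square socket: 13.5 mm square, 18 mm deep, with a chamfered mouth, in a 32 mm square screw head whose top is 118 mm above the counter at the start. The frame turns and sinks with the screw; the socket's sides lie along its x and y, z is up.
- screw (a joint): Turn of the stop screw in rad: 0 at the start, positive clockwise from above, lowering the stop 2.5 mm per rad (to 6 rad). Takes 0.06 N m to turn, stays where left. At the tab, each newton of foot load adds about 1.2 N (friction 0.6 above and below) to the pull that slides the block, over 1.5 N for the block alone and 0.6 N for each newton the gripper presses down on it.
- driver: T-handled driver, 0.14 kg, 59 mm tall, standing in its stand: a steel square bit 12 mm across (stepped down to 8.5 mm over its last 5 mm), below a wooden bar handle 64 mm along x, 14 mm along y (the way to grip it), 22 mm high. Origin at the centre of the bit's tip; z points up from the tip to the handle. It stands by itself, tip on the socket's floor, when let go in the screw.
- driver_tip (a point): Centre of the driver's tip (its origin).
- handle (a point): Centre of the driver's bar handle, 48 mm above its tip.
- stand: Wooden block 70 x 70 x 40 mm on the counter with a 13.5 mm square hole 22 mm deep in its top, holding the driver. Origin at the centre of its underside.
- spindle: The stop's stem, sinking with the screw; origin on the axis under the screw's head. Below hangs a rubber foot (16 mm across, does not turn), worn by an unknown amount: at the start its tip is 1.5 to 6 mm above the block's top. It gives 1 mm per 3 N. Right setting: it presses on the block with about 4 N (2 to 6 N is right, 15 N ruins it).
- jar_a: Closed jar with a black cap, 70 mm wide, 85 mm tall; origin at the centre of its underside. To be left alone.
- jar_b: Another such jar. To be left alone.
- lemon: Lemon standing on its end, 58 mm wide, 63 mm tall; origin at its underside. To be left alone.
Things that resemble listed ones, but are neither listed nor needed, are in the scene too. Of the things that look like the block, the smallest one is meant.

How it is judged:
By the outcome, as a careful person would: the job done as asked, in the order asked, and still so for the second after the job is handed in, with the robot touching nothing.
It also fails if it takes over 72 s, if anything falls off the work surface, if the arm or the gripper's body presses on something with over 40 N, if the wrist force passes 120 N, or if a joint passes its speed limit or range.

ROBOT

A 6-joint arm with a two-finger parallel gripper is mounted at the origin on the work surface. World frame = base frame: x ahead of the robot, y to its left, z up, the work surface at z = 0. Lengths are in m, angles in rad, forces in N, time in s.
With the tool pointing down it reaches from about 0.225 to 0.875 m from the base axis. Payload 3.4 kg.
Tool frame: the origin (TCP) lies midway between the tips of the shut fingers; the grasp point (between the pads) lies 19 mm behind it (pinch_z is the distance from the TCP to the grasp point, in m); z points along the fingers, y is the line along which they close (so a half turn about z gives the same grasp; the last joint's range is limited). The gripper opens to 85 mm and grips with 20 to 120 N. Pads are 22 mm wide; open, the fingers measure 114 mm over their backs; the gripper's body (76 mm by 85 mm) begins 54 mm behind the grasp point. The pads swing forward as they close: fully open they stand 13 mm farther back than shut.
Start: joints at [1.2, 0.276, 1.505, -0, 1.361, -0.121], TCP at [0.142, 0.557, 0.192] pointing down, gripper open.
Joint ranges: [-2.89, 2.89], [-0.75, 2.08], [0.22, 2.7], [-1.18, 4.32], [0.11, 2.71], [-2.7, 2.7]. Speed limits (rad/s): [2.57, 2.57, 3.14, 3.14, 3.14, 3.14].

INTERFACE

Orientations are given as a unit quaternion [w, x, y, z].
In Python, from rig import get_state, get_image, sign_off, pinch_z gives the robot as it stands.
- The arm moves only by the tool send_rows, never from a script. Its argument "steps" is one flat list of numbers, 5 for each row, row after row: the gripper's target within -1 to 1 (fully open at 1, half-way at 0, shut at -1), then the shift along the tool's x, y, z in cm, then the turn about the tool's z in degrees. In form: [gripper, x, y, z, roll, gripper, x, y, z, roll, ...]. A call has 1 to 12 rows; each row shifts and turns the commanded pose from where the row before left it, along the tool's axes as they then stand; what a row does not reach is not made up. A row lasts 1/10 s, in which the tool goes at most 50 mm and 8.59 degrees, less where a joint would pass 70% of its speed; a pose out of reach is approached as far as the arm can. A call is refused whole if a number of a shift passes 5 or a number of a turn 8.59, either way. A call with a gripper value outside its range is refused whole. The fingers move at their own pace and stop on an object; "newtons" is the grip in N (left out, the last holds). Time passes only in rows, so rows that do not move let the fingers close. It gives the time, the measured TCP pose, the force, the opening and the grip force at its end, in the units of the state.
- get_state(): the state, without advancing time (a new reading comes with each control period).
- get_image(name): name is "scene" or "top" or "wrist"; returns a dict with "color" (400x640x3 uint8, red, green, blue), "mtx" (3x3 intrinsics, pixels), "T" (4x4, takes a point from camera to world coordinates); the wrist camera has in their place "mount" (4x4, takes a point from camera to tool coordinates, whose origin is the TCP and whose axes are the flange's). Camera axes: x right, y down, z forward; pixel columns grow to the right and rows downward; lengths in m; the calibration is good to about 2 mm. A picture is of the moment at which its call begins: read the wrist's pose just before it. There is no depth.
- sign_off(): hands the job in; it is judged then, once.
The state is a dict: "clock": time; "qpos": joint angles; "qd": joint speeds; "effort": joint torques, N m; "position": TCP position; "ee_rot": TCP orientation; "contact_force": force on the tool from outside, world axes, zero at the start; "moment": the same for the moment, N m; "width": finger opening in m; "gripper_force": force on a finger pad.
Only numpy, scipy, OpenCV 4.12 (cv2) and the standard library are available. Lean on these libraries where they do the work, as an engineer would, in place of code of your own. Each camera call takes 0.05 s, during which the arm holds its last target. There are 200 camera calls.

## Working session

There is one attempt and no reset: what is moved stays moved. The work goes in short steps, Python scripts to look and compute and a tool call to move; the robot and the scene stay as the last step left them, time stands still between calls to the robot, and variables do not carry over. Pictures are saved under pics/ and viewed, at most 10 in all, crops included, and the job is handed in when it is done.

Besides the shell and the picture viewer there is one more tool, called as name(argument=value, ...), one argument or row to a line, values as JSON. send_rows: Moves the arm, as the interface text tells. Its arguments: {"type":"object","properties":{"steps":{"type":"array"},"newtons":{"type":"number"}},"required":["steps"]}

```bash
mkdir -p pics
python3 - <<'E'
from rig import *
import cv2,numpy as np
s=get_state();print(s)
print(pinch_z)
for n in("scene","top"):
    d=get_image(n);cv2.imwrite(f"pics/{n}0.png",d["color"][:,:,::-1]);np.savez(f"pics/{n}0.npz",**d);print(d["mtx"],d["T"])
d=get_image("wrist");print(d["mtx"],d["mount"])
E
```

```text
{'clock': 0.0, 'qpos': array([ 1.19999327e+00,  2.76565521e-01,  1.50612612e+00, -3.84632337e-07,
        1.36066398e+00, -1.20992369e-01]), 'qd': array([ 0.00103198, -0.00041573, -0.00168961,  0.00157132,  0.00012152,
        0.00028051]), 'effort': array([ 6.79333498e-04, -4.16780126e+01, -2.45816678e+01,  2.29212924e-05,
        1.08790083e-02,  2.13422555e-05]), 'position': array([0.14193968, 0.5566028 , 0.19085935]), 'ee_rot': array([-2.14394009e-04,  1.24580727e-01,  9.92209084e-01, -8.55011156e-04]), 'contact_force': array([0.88154976, 0.61143651, 0.26479183]), 'moment': array([-0.01962342, -0.02520815, -0.03685334]), 'gripper_force': 0.0, 'width': 0.08558015673484028}
0.0187
[[443.00625756   0.         317.65583974]
 [  0.         443.00625756 201.52820148]
 [  0.           0.           1.        ]] [[-0.69927123  0.54790041 -0.45915672  1.06464019]
 [ 0.7147888   0.54474105 -0.43855919  0.45122444]
 [ 0.00983476 -0.6348719  -0.77255482  0.91624809]
 [ 0.          0.          0.          1.        ]]
[[382.48900143   0.         324.83366812]
 [  0.         382.48900143 204.72149266]
 [  0.           0.           1.        ]] [[ 7.15375837e-04 -9.74888280e-01  2.22693355e-01  4.10432014e-01]
 [-9.99998397e-01 -1.06295244e-03 -1.44092843e-03 -2.25321550e-02]
 [ 1.64145669e-03 -2.22691968e-01 -9.74887477e-01  9.78662596e-01]
 [ 0.00000000e+00  0.00000000e+00  0.00000000e+00  1.00000000e+00]]
[[276.57895726   0.         316.49709076]
 [  0.         276.57895726 197.81795572]
 [  0.           0.           1.        ]] [[-3.28904490e-04 -9.64954514e-01 -2.62416993e-01  6.69784555e-02]
 [ 9.99999931e-01 -2.72265531e-04 -2.52196376e-04 -3.04532177e-04]
 [ 1.71910930e-04 -2.62417058e-01  9.64954537e-01 -1.81881543e-01]
 [ 0.00000000e+00  0.00000000e+00  0.00000000e+00  1.00000000e+00]]
```

View pics/scene0.png

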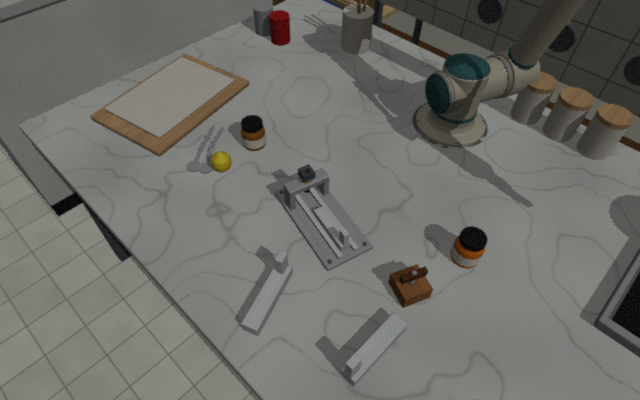

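View pics/top0.png

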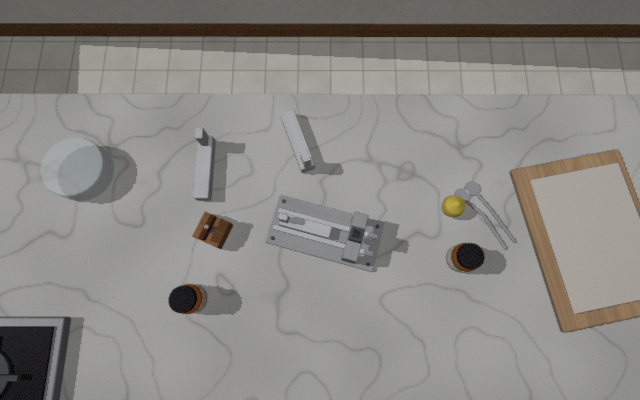

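The top picture shows the press at about (325,233), the stand with the driver at (212,230), the jars at (186,299) and (467,257), and the lemon at (453,206). Three things look like the block: (205,165), (297,140), and the one in the channel at (305,225). The one in the channel looks smallest and fits the description. I'll check that in one enlarged crop.

Run:
```python
import cv2
a=cv2.imread("pics/top0.png")[103:275,188:392];cv2.imwrite("pics/c1.png",cv2.resize(a,None,fx=3.45,fy=3.45,interpolation=cv2.INTER_CUBIC))
a=cv2.imread("pics/scene0.png")[155:315,265:445];cv2.imwrite("pics/c2.png",cv2.resize(a,None,fx=3.75,fy=3.75,interpolation=cv2.INTER_CUBIC))
```

```text
(no output)
```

View pics/c1.png

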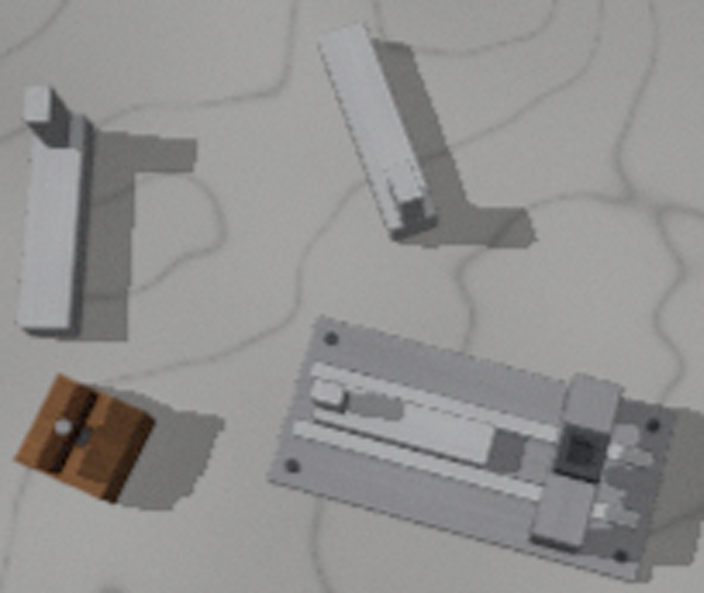

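View pics/c2.png

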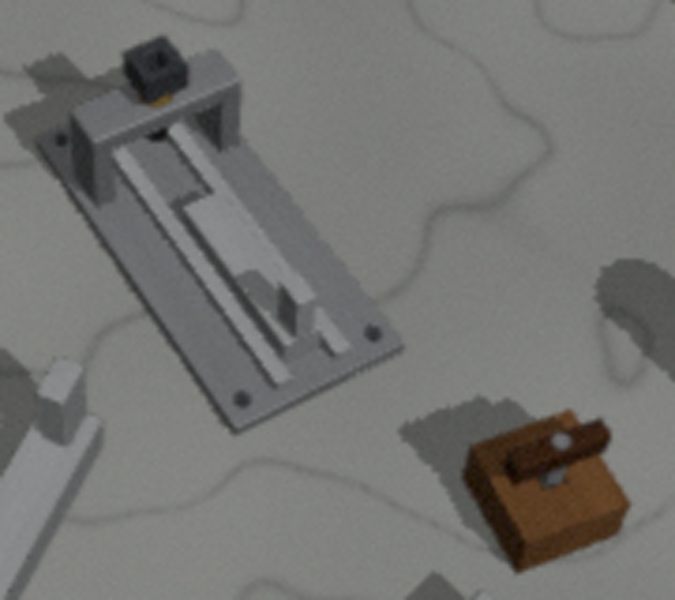

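The crops confirm it. The bar in the channel (c1 (315,390) to (490,445)) is clearly smaller than the two loose ones, and it lies between the rails with its tab at the outer end, so it is the block. The driver's top dot is at c1 (63,427) and c2 (560,440). The socket is at c1 (582,453) and c2 (157,61).

```bash
cat > h.py <<'E'
import numpy as np,cv2
from rig import *
from scipy.spatial.transform import Rotation as R
def ray(K,T,uv,z):
    d=T[:3,:3]@np.linalg.solve(K,[uv[0],uv[1],1]);o=T[:3,3]
    return (o+d*(z-o[2])/d[2])[:2]
def tcp(s):
    T=np.eye(4);q=s["ee_rot"];T[:3,:3]=R.from_quat([q[1],q[2],q[3],q[0]]).as_matrix();T[:3,3]=s["position"];return T
def wrist(name,crop=None):
    s=get_state();d=get_image("wrist");T=tcp(s)@d["mount"]
    np.savez(name+".npz",K=d["mtx"],T=T);cv2.imwrite(name+".png",d["color"][:,:,::-1]);return d,T,s
E
python3 - <<'E'
from h import *
C={1:("top",3.45,188,103),2:("scene",3.75,265,155)}
def p(c,u,v,z):
    n,f,a,b=C[c];d=np.load(f"pics/{n}0.npz");return ray(d["mtx"],d["T"],((u+.5)/f-.5+a,(v+.5)/f-.5+b),z).round(4)
print("socket",p(1,582,453,.118),p(2,157,61,.118))
print("tab",p(1,328,386,.076),p(2,297,290,.076))
print("dot",p(1,63,427,.077),p(2,560,440,.077))
print("bar ends",p(1,74,392,.077),p(1,50,462,.077),p(2,510,460,.077),p(2,607,428,.077))
for n,q in dict(TL=(1,318,317),BL=(1,268,481),TR=(1,675,408),BR=(1,640,572),h1=(1,331,339),h2=(1,291,466),h3=(1,653,425),h4=(1,621,555),s1=(2,242,400),s2=(2,373,333),s3=(2,62,140)).items(): print(n,p(*q,.012))
for q in((60,374),(15,459),(112,503),(155,419)):print("stand",p(1,*q,.04))
for q in((470,450),(520,530),(628,493),(570,412)):print("stand",p(2,*q,.04))
E
```

```text
socket [ 0.5391 -0.0953] [ 0.5396 -0.09  ]
tab [0.5923 0.0775] [0.5878 0.0815]
dot [0.563  0.2599] [0.5599 0.2619]
bar ends [0.5877 0.2539] [0.5386 0.2671] [0.5908 0.2494] [0.5341 0.2766]
TL [0.6584 0.0934]
BL [0.534  0.1268]
TR [ 0.5888 -0.1741]
BR [ 0.4681 -0.1448]
h1 [0.6413 0.0832]
h2 [0.5451 0.1103]
h3 [ 0.5759 -0.1574]
h4 [ 0.4803 -0.1313]
s1 [0.6395 0.086 ]
s2 [0.542  0.1119]
s3 [ 0.5726 -0.1549]
stand [0.6083 0.2763]
stand [0.546  0.3042]
stand [0.5146 0.2328]
stand [0.5752 0.2055]
stand [0.5815 0.2191]
stand [0.6028 0.273 ]
stand [0.5384 0.3038]
stand [0.5174 0.2461]
```

```bash
cat >> h.py <<'E'
def plan(x,y,z,yawdeg,g=0.,n=None,s=None):
    """rows from the measured pose to TCP x,y,z, tool-x heading yaw (tool down)"""
    T=tcp(s or get_state());yaw=np.degrees(np.arctan2(T[1,0],T[0,0]));d=np.array([x,y,z])-T[:3,3]
    turn=(yawdeg-yaw+180)%360-180
    n=n or int(max(np.ceil(np.linalg.norm(d)/.047),np.ceil(abs(turn)/8.4),1))
    rows=[]
    for i in range(n):
        a=np.radians(yaw+turn*i/n);w=d/n*100
        rows.append([g,round(w[0]*np.cos(a)+w[1]*np.sin(a),2),round(w[0]*np.sin(a)-w[1]*np.cos(a),2),round(-w[2],2),round(-turn/n,2)])
    print(n,"turn",turn.round(2))
    for i in range(0,n,12):print(str(sum(rows[i:i+12],[])))
def st():
    s=get_state();T=tcp(s);print("t",round(s["clock"],2),"p",s["position"].round(4),"yaw",np.degrees(np.arctan2(T[1,0],T[0,0])).round(2),"tilt",T[:2,2].round(4),"F",s["contact_force"].round(2),"M",s["moment"].round(3),"w",round(s["width"],4),"gf",round(s["gripper_force"],1),"q6",s["qpos"][5].round(3));return s
E
python3 -c "
from h import *
plan(.588,.08,.19,74.9)"
```

```text
14 turn -90.79
[0.0, np.float64(-3.93), np.float64(-2.51), np.float64(0.01), np.float64(6.48), 0.0, np.float64(-4.19), np.float64(-2.05), np.float64(0.01), np.float64(6.48), 0.0, np.float64(-4.39), np.float64(-1.57), np.float64(0.01), np.float64(6.48), 0.0, np.float64(-4.54), np.float64(-1.06), np.float64(0.01), np.float64(6.48), 0.0, np.float64(-4.63), np.float64(-0.54), np.float64(0.01), np.float64(6.48), 0.0, np.float64(-4.66), np.float64(-0.01), np.float64(0.01), np.float64(6.48), 0.0, np.float64(-4.63), np.float64(0.51), np.float64(0.01), np.float64(6.48), 0.0, np.float64(-4.55), np.float64(1.03), np.float64(0.01), np.float64(6.48), 0.0, np.float64(-4.4), np.float64(1.54), np.float64(0.01), np.float64(6.48), 0.0, np.float64(-4.2), np.float64(2.03), np.float64(0.01), np.float64(6.48), 0.0, np.float64(-3.94), np.float64(2.49), np.float64(0.01), np.float64(6.48), 0.0, np.float64(-3.64), np.float64(2.92), np.float64(0.01), np.float64(6.48)]
[0.0, np.float64(-3.28), np.float64(3.31), np.float64(0.01), np.float64(6.48), 0.0, np.float64(-2.89), np.float64(3.66), np.float64(0.01), np.float64(6.48)]
```

send_rows(
  steps=[0,-3.9,-2.5,0,6.5,0,-4.2,-2.05,0,6.5,0,-4.4,-1.55,0,6.5,0,-4.55,-1.05,0,6.5,0,-4.65,-0.55,0,6.5,0,-4.65,0,0,6.5,0,-4.65,0.5,0,6.5,0,-4.55,1.05,0,6.5,0,-4.4,1.55,0,6.5,0,-4.2,2.05,0,6.5,0,-3.95,2.5,0,6.5,0,-3.65,2.9,0,6.5],
)

```text
clock: 1.35
position: [0.5254, 0.1465, 0.1915]
ee_rot: [-0.0, 0.723, 0.691, 0.0]
contact_force: [0.5, 1.3, -0.2]
width: 0.0425
gripper_force: 0.0
```

send_rows(
  steps=[0,-3.3,3.3,0,6.5,0,-2.9,3.65,0,6.3,0,0,0,0,0,0,0,0,0,0],
)

```text
clock: 1.75
position: [0.5878, 0.0787, 0.1908]
ee_rot: [-0.001, 0.794, 0.607, -0.001]
contact_force: [-0.5, -0.2, 1.1]
width: 0.0426
gripper_force: 0.0
```

```bash
sed -i 's/print(str(sum(rows\[i:i+12\],\[\])))/print([float(v) for r in rows[i:i+12] for v in r])/' h.py; python3 -c "
from h import *
st();d,T,s=wrist('pics/w1');i=d['color'][:,:,::-1]
cv2.imwrite('pics/w1c.png',cv2.resize(i,None,fx=1.25,fy=1.25,interpolation=cv2.INTER_CUBIC))"
```

```text
t 1.75 p [0.5878 0.0787 0.1908] yaw 74.79 tilt [-0.002   0.0006] F [-0.51 -0.2   1.1 ] M [-0.02  -0.004 -0.01 ] w 0.0426 gf 0.0 q6 0.281
```

View pics/w1c.png

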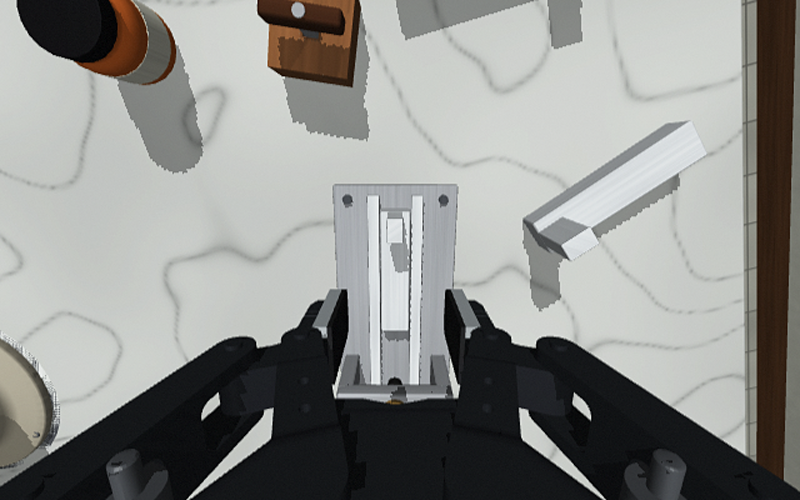

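The wrist view shows the tab's top at about (396,230) in the enlarged picture, between the rails, with the press holes at (347,200) and (443,200) and the driver's dot at (297,9).

```bash
python3 -c "
from h import *
f=np.load('pics/w1.npz')
for n,u,v,z in(('tab',396,230,.076),('dot',297,9,.077),('h1',443,200,.012),('h2',347,200,.012),('railL',373,198,.022),('railR',417,198,.022),('railL2',375,380,.022),('railR2',417,380,.022)):print(n,ray(f['K'],f['T'],((u+.5)/1.25-.5,(v+.5)/1.25-.5),z).round(4))
"
```

```text
tab [0.5875 0.08  ]
dot [0.5605 0.2624]
h1 [0.6395 0.0845]
h2 [0.5429 0.1108]
railL [0.5706 0.1067]
railR [0.6136 0.095 ]
railL2 [ 0.5134 -0.0984]
railR2 [ 0.561  -0.1113]
```

send_rows(
  steps=[0,0.1,0,4,0,0,0,0,4,0,0,0,0,4,0,0,0,0,2.3,0,0,0,0,0,0,-0.8,0,0,0,0,-0.8,0,0,0,0,-0.8,0,0,0,0,-0.8,0,0,0,0],
  newtons=30,
)

```text
clock: 2.7
position: [0.5889, 0.0806, 0.0502]
ee_rot: [0.001, 0.794, 0.608, 0.001]
contact_force: [1.6, 0.4, 0.5]
width: 0.0083
gripper_force: 0.0
```

```bash
python3 -c "
from h import *
st()"
```

```text
t 2.7 p [0.5889 0.0806 0.0502] yaw 74.9 tilt [0.0027 0.0002] F [1.57 0.44 0.52] M [-0.007 -0.025 -0.014] w 0.0083 gf 0.0 q6 0.283
```

```bash
python3 -c "
from h import *
d,T,s=wrist('pics/w2');i=d['color'][:,:,::-1]
cv2.imwrite('pics/w2c.png',cv2.resize(i[150:350,200:440],None,fx=3,fy=3,interpolation=cv2.INTER_CUBIC))"
```

```text
(no output)
```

View pics/w2c.png

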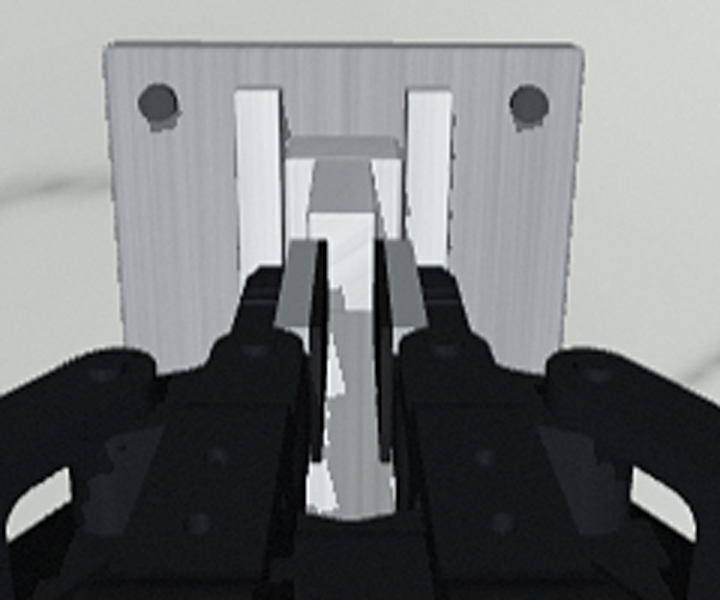

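The pads stand on either side of the tab, whose top runs from (310,212) to (375,310) in the crop, but no grip force shows. I'll close fully and check.

send_rows(
  steps=[-1,0,0,0,0,-1,0,0,0,0,-1,0,0,0,0],
  newtons=30,
)

```text
clock: 3.05
position: [0.588, 0.0804, 0.0487]
ee_rot: [-0.0, 0.794, 0.608, 0.0]
contact_force: [-0.2, -0.6, -0.2]
width: -0.0
gripper_force: 0.0
```

```bash
python3 -c "
from h import *
st()"
```

```text
t 3.05 p [0.588  0.0804 0.0487] yaw 74.88 tilt [0.     0.0001] F [-0.21 -0.63 -0.2 ] M [ 0.011  0.011 -0.01 ] w -0.0 gf 0.0 q6 0.283
```

```bash
python3 -c "
from h import *
f=np.load('pics/w2.npz');K,T=f['K'],f['T']
X=np.array([-.2612,-.9653]);O=np.array([.5408,-.0958]);Y=np.array([.9653,-.2612])
def q(n,x,y,z):
  p=ray(K,T,(200+(x+.5)/3-.5,150+(y+.5)/3-.5),z);print(n,p.round(4),'press',((p-O)@X).round(4),((p-O)@Y).round(4))
q('tab out L',310,212,.076);q('tab out R',375,212,.076);q('tab in',340,310,.076)
q('tab base out',310,160,.037);q('block end top L',288,157,.037);q('block end R',404,157,.037)
q('h1',158,104,.012);q('h2',529,104,.012);q('railend',258,90,.022);q('railend',430,90,.022)
q('padtip outer edge',325,240,.0502)
p=np.array([.5889,.0806]);print('tcp',(p-O)@X,(p-O)@Y)
# project pad tip edges
s=np.linalg.inv(T)
for dx,z in((.011,.0502),(0,.0502),(.011,.076),(.011,.09)):
  w=np.r_[p-X*dx,z,1];c=K@(s@w)[:3];c=c/c[2];print(dx,z,((c[:2]-[200,150])*3).round())
"
```

```text
tab out L [0.5828 0.0921] press -0.1924 -0.0086
tab out R [0.5953 0.0887] press -0.1924 0.0044
tab in [0.5829 0.0699] press -0.171 -0.0026
tab base out [0.581  0.0921] press -0.1918 -0.0103
block end top L [0.576  0.0942] press -0.1926 -0.0156
block end R [0.6034 0.0868] press -0.1926 0.0127
h1 [0.5425 0.1113] press -0.2004 -0.0524
h2 [0.6397 0.085 ] press -0.2004 0.0482
railend [0.5714 0.1096] press -0.2063 -0.0241
railend [0.6142 0.098 ] press -0.2063 0.0202
padtip outer edge [0.5807 0.0759] press -0.1762 -0.0064
tcp -0.18284264000000003 0.0003552500000000318
0.011 0.0502 [353. 167.]
0 0.0502 [353. 212.]
0.011 0.076 [354. 204.]
0.011 0.09 [354. 229.]
```

```bash
python3 -c "
from h import *
d=get_image('scene');a=d['color'][120:270,270:420,::-1];np.savez('pics/s3.npz',**d)
b=get_image('top')['color'][170:270,250:390,::-1]
e,T,s=wrist('pics/w3');c=e['color'][150:350,220:420,::-1]
L=cv2.resize(a,(600,600),interpolation=cv2.INTER_CUBIC)[:, 100:500]
c=cv2.resize(c,(400,400),interpolation=cv2.INTER_CUBIC);b=cv2.resize(b,(280,200),interpolation=cv2.INTER_CUBIC)
Rr=np.zeros((600,400,3),np.uint8);Rr[:400]=c;Rr[400:,:280]=b
cv2.imwrite('pics/m3.png',np.hstack([L,Rr]))
for n,w in(('tcp',[0.588,.0804,.0487]),('tcp+20',[0.588,.0804,.0687]),('tcp+45',[0.588,.0804,.0937])):
  p=d['mtx']@(np.linalg.inv(d['T'])@np.r_[w,1])[:3];p=p/p[2];print(n,(p[:2]-[270,120])*4-[100,0])
"
```

```text
tcp [191.22449496 473.75595409]
tcp+20 [193.06085795 454.24447889]
tcp+45 [195.43478338 429.02136792]
```

View pics/m3.png

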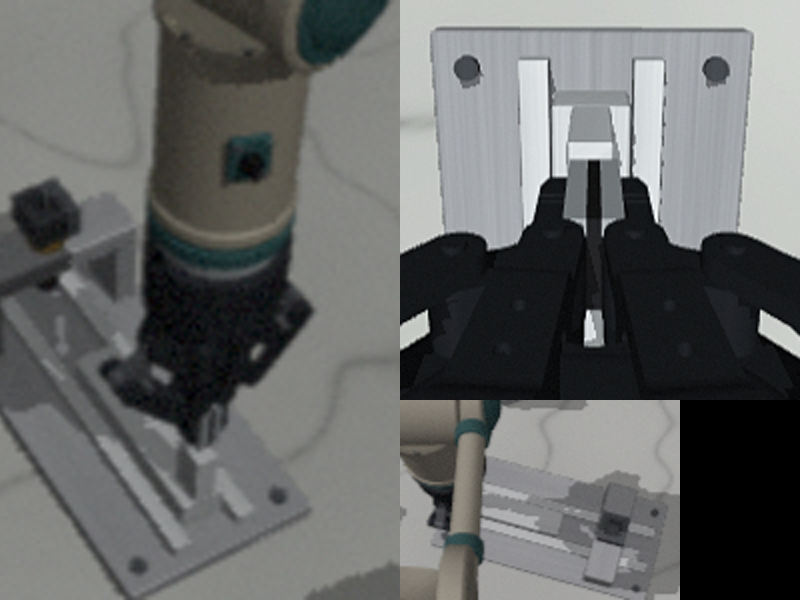

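The scene crop shows the shut fingertips at about (200,445), just above the tab's top at (205,455). The wrist view agrees: the pads end nearer the camera than the tab's top. So the real tips are about 30–40 mm above the reported TCP. I'll open, go down in guarded steps and close again.

send_rows(
  steps=[-0.3,0,0,0,0,-0.3,0,0,0,0,-0.3,0,0,0.8,0,-0.3,0,0,0.7,0,-0.3,0,0,0,0],
)

```text
clock: 3.7
position: [0.5867, 0.0805, 0.0321]
ee_rot: [-0.001, 0.794, 0.608, -0.001]
contact_force: [0.2, 0.8, -0.6]
width: 0.0301
gripper_force: 0.0
```

send_rows(
  steps=[-0.3,0,0,0.5,0,-0.3,0,0,0.5,0,-0.3,0,0,0,0,-1,0,0,0,0,-1,0,0,0,0,-1,0,0,0,0],
)

```text
clock: 4.3
position: [0.5879, 0.0805, 0.0237]
ee_rot: [-0.0, 0.794, 0.608, -0.0]
contact_force: [-0.1, 0.7, -0.9]
width: 0.0128
gripper_force: 32.6
```

```bash
python3 -c "
from h import *
st()"
```

```text
t 4.3 p [0.5879 0.0805 0.0237] yaw 74.88 tilt [-0.0002  0.0001] F [-0.1   0.69 -0.91] M [-0.01   0.036 -0.01 ] w 0.0128 gf 32.6 q6 0.283
```

send_rows(
  steps=[-1,-1,0,0,0,-1,-2,0,0,0,-1,-2,0,0,0,-1,-2,0,0,0,-1,-1,0,0,0],
)

```text
clock: 4.8
position: [0.5665, 0.0015, 0.0237]
ee_rot: [0.0, 0.794, 0.608, -0.0]
contact_force: [0.8, 0.9, -0.8]
width: 0.0133
gripper_force: 32.6
```

```bash
python3 -c "
from h import *
st()"
```

```text
t 4.8 p [0.5665 0.0015 0.0237] yaw 74.82 tilt [-0.0003 -0.0004] F [ 0.78  0.95 -0.84] M [ 0.187 -0.062 -0.025] w 0.0133 gf 32.6 q6 0.145
```

send_rows(
  steps=[-1,-0.5,0,0,0,-1,-0.4,0,0,0,-1,-0.4,0,0,0],
)

```text
clock: 5.1
position: [0.564, -0.009, 0.0238]
ee_rot: [-0.0, 0.794, 0.608, 0.0]
contact_force: [-0.2, 1.1, -0.5]
width: 0.0133
gripper_force: 32.6
```

```bash
python3 -c "
from h import *
st()"
```

```text
t 5.1 p [ 0.564  -0.009   0.0238] yaw 74.9 tilt [0.0005 0.0004] F [-0.21  1.13 -0.54] M [ 0.129 -0.045 -0.014] w 0.0133 gf 32.6 q6 0.123
```

send_rows(
  steps=[0,0,0,0,0,0,0,0,0,0,0,0,0,4,0],
)

```text
clock: 5.4
position: [0.5698, -0.0097, -0.012]
ee_rot: [0.005, 0.794, 0.608, 0.005]
contact_force: [1.8, -0.6, -0.1]
width: 0.0427
gripper_force: 0.0
```

```bash
python3 -c "
from h import *
st();plan(.561,.2615,.15,158,-.2)"
```

```text
t 5.4 p [ 0.5698 -0.0097 -0.012 ] yaw 74.93 tilt [ 0.0132 -0.0018] F [ 1.77 -0.57 -0.11] M [-0.02  -0.077  0.02 ] w 0.0427 gf 0.0 q6 0.124
10 turn 83.07
[-0.2, 2.6, -0.79, -1.62, -8.31, -0.2, 2.68, -0.41, -1.62, -8.31, -0.2, 2.71, -0.01, -1.62, -8.31, -0.2, 2.69, 0.38, -1.62, -8.31, -0.2, 2.6, 0.76, -1.62, -8.31, -0.2, 2.47, 1.13, -1.62, -8.31, -0.2, 2.28, 1.47, -1.62, -8.31, -0.2, 2.04, 1.79, -1.62, -8.31, -0.2, 1.76, 2.06, -1.62, -8.31, -0.2, 1.44, 2.3, -1.62, -8.31]
```

That row had the wrong sign, because tool +z is down. No contact force resulted, so I'm raising now.

send_rows(
  steps=[0,0,0,-4,0,0,0,0,-4,0,0,0,0,-4,0,0,0,0,-4,0,0,0,0,0,0],
)

```text
clock: 5.9
position: [0.5684, -0.0094, 0.15]
ee_rot: [0.005, 0.794, 0.608, 0.005]
contact_force: [0.0, -0.1, 0.9]
width: 0.0424
gripper_force: 0.0
```

```bash
python3 -c "
from h import *
st();plan(.561,.2615,.15,158,-.2)"
```

```text
t 5.9 p [ 0.5684 -0.0094  0.15  ] yaw 74.94 tilt [ 0.0128 -0.0017] F [ 0.04 -0.08  0.86] M [0.027 0.045 0.033] w 0.0424 gf 0.0 q6 0.124
10 turn 83.06
[-0.2, 2.6, -0.78, -0.0, -8.31, -0.2, 2.68, -0.39, -0.0, -8.31, -0.2, 2.71, -0.0, -0.0, -8.31, -0.2, 2.68, 0.39, -0.0, -8.31, -0.2, 2.6, 0.77, -0.0, -8.31, -0.2, 2.46, 1.14, -0.0, -8.31, -0.2, 2.27, 1.48, -0.0, -8.31, -0.2, 2.03, 1.8, -0.0, -8.31, -0.2, 1.75, 2.07, -0.0, -8.31, -0.2, 1.43, 2.3, -0.0, -8.31]
```

```bash
cat >> h.py <<'E'
def plan(x,y,z,yawdeg,g=0.,n=None,s=None):
    T=tcp(s or get_state());A=T[:3,:3];yaw=np.degrees(np.arctan2(T[1,0],T[0,0]));d=np.array([x,y,z])-T[:3,3]
    turn=(yawdeg-yaw+180)%360-180
    n=n or int(max(np.ceil(np.linalg.norm(d)/.047),np.ceil(abs(turn)/8.4),1))
    rows=[]
    for i in range(n):
        w=R.from_rotvec([0,0,np.radians(-turn*i/n)]).as_matrix().T@(A.T@d)/n*100
        rows+=[g,*w.round(2).tolist(),round(-turn/n,2)]
    print(n,"turn",round(turn,2))
    for i in range(0,n,12):print(rows[i*5:i*5+60])
E
python3 -c "
from h import *
plan(.561,.2615,.15,158,-.2)"
```

```text
10 turn 83.06
[-0.2, 2.6, -0.78, -0.01, np.float64(-8.31), -0.2, 2.68, -0.39, -0.01, np.float64(-8.31), -0.2, 2.71, -0.0, -0.01, np.float64(-8.31), -0.2, 2.68, 0.39, -0.01, np.float64(-8.31), -0.2, 2.6, 0.77, -0.01, np.float64(-8.31), -0.2, 2.46, 1.14, -0.01, np.float64(-8.31), -0.2, 2.27, 1.48, -0.01, np.float64(-8.31), -0.2, 2.03, 1.8, -0.01, np.float64(-8.31), -0.2, 1.75, 2.07, -0.01, np.float64(-8.31), -0.2, 1.43, 2.3, -0.01, np.float64(-8.31)]
```

send_rows(
  steps=[-0.2,2.6,-0.8,0,-8.3,-0.2,2.7,-0.4,0,-8.3,-0.2,2.7,0,0,-8.3,-0.2,2.7,0.4,0,-8.3,-0.2,2.6,0.75,0,-8.3,-0.2,2.45,1.15,0,-8.3,-0.2,2.3,1.5,0,-8.3,-0.2,2.05,1.8,0,-8.3,-0.2,1.75,2.05,0,-8.3,-0.2,1.4,2.3,0,-8.3,-0.2,0,0,0,0],
)

```text
clock: 7.0
position: [0.5556, 0.2657, 0.1427]
ee_rot: [-0.001, 0.189, 0.982, 0.001]
contact_force: [-0.1, -0.8, -0.3]
width: 0.0343
gripper_force: 0.0
```

```bash
python3 -c "
from h import *
st();d,T,s=wrist('pics/w4');i=d['color'][:,:,::-1]
cv2.imwrite('pics/w4c.png',cv2.resize(i[80:280,200:460],None,fx=3,fy=3,interpolation=cv2.INTER_CUBIC))"
```

```text
t 7.0 p [0.5556 0.2657 0.1427] yaw 158.18 tilt [-0.0009  0.0016] F [-0.08 -0.77 -0.3 ] M [-0.029  0.045  0.034] w 0.0343 gf 0.0 q6 -0.859
```

View pics/w4c.png

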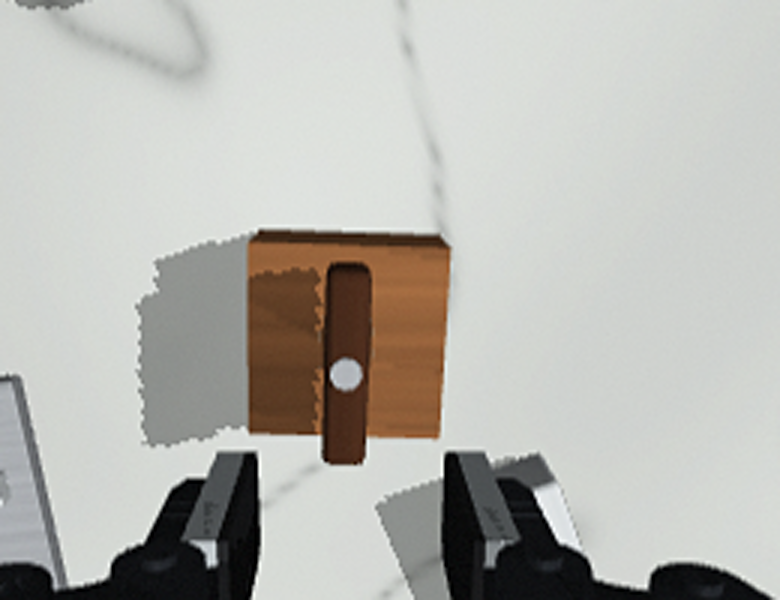

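The wrist view shows the bar handle upright in the crop, from (349,264) to (344,463), with its dot at (346,374) and the stand around it.

```bash
python3 -c "
from h import *
f=np.load('pics/w4.npz');K,T=f['K'],f['T']
r=lambda x,y,z:ray(K,T,(200+(x+.5)/3-.5,80+(y+.5)/3-.5),z)
for n,a in dict(dot=(346,374,.077),e1=(349,263,.077),e2=(344,463,.077),s1=(250,243,.04),s2=(449,249,.04),s3=(439,437,.04),s4=(249,433,.04)).items():print(n,r(*a).round(4))
a=r(349,263,.077)-r(344,463,.077);print(np.degrees(np.arctan2(a[1],a[0])),np.linalg.norm(a))
a=r(249,243,.04)-r(249,433,.04);b=r(449,249,.04)-r(439,437,.04);print(np.degrees(np.arctan2(*a[::-1])),np.degrees(np.arctan2(*b[::-1])))
print(sum(r(*c) for c in((250,243,.04),(449,249,.04),(439,437,.04),(249,433,.04)))/4)
"
```

```text
dot [0.5611 0.2616]
e1 [0.5292 0.2754]
e2 [0.5885 0.2499]
s1 [0.5155 0.2443]
s2 [0.5428 0.3069]
s3 [0.6061 0.2799]
s4 [0.5789 0.2161]
156.71210657532168 0.06452202399748865
156.33377027804843 156.8955214521435
[0.56084106 0.26179418]
```

```bash
python3 -c "
from h import *
plan(.561,.2617,.008,156.6,-.2)"
```

```text
3 turn -1.41
[-0.2, -0.19, 0.01, 4.49, np.float64(0.47), -0.2, -0.19, 0.01, 4.49, np.float64(0.47), -0.2, -0.19, 0.01, 4.49, np.float64(0.47)]
```

send_rows(
  steps=[-0.2,-0.3,0,4,0.7,-0.2,-0.3,0,4,0.7,-0.2,0,0,2,0,-0.2,0,0,0,0],
)

```text
clock: 7.45
position: [0.5587, 0.2577, 0.0398]
ee_rot: [-0.004, 0.205, 0.979, -0.002]
contact_force: [0.2, 0.5, 0.3]
width: 0.0341
gripper_force: 0.0
```

```bash
python3 -c "
from h import *
st();plan(.561,.2617,.008,156.6,-.2)"
```

```text
t 7.45 p [0.5587 0.2577 0.0398] yaw 156.38 tilt [-0.008  -0.0032] F [0.24 0.52 0.26] M [-0.002  0.018  0.036] w 0.0341 gf 0.0 q6 -0.839
1 turn 0.22
[-0.2, -0.07, 0.47, 3.18, np.float64(-0.22)]
```

send_rows(
  steps=[-0.2,0,0,0,0,-0.2,0,0,0,0],
)

```text
clock: 7.65
position: [0.5633, 0.26, 0.0454]
ee_rot: [0.001, 0.204, 0.979, 0.001]
contact_force: [0.6, 0.2, 0.4]
width: 0.0339
gripper_force: 0.0
```

```bash
python3 -c "
from h import *
st();plan(.561,.2617,.008,156.6,-.2)"
```

```text
t 7.65 p [0.5633 0.26   0.0454] yaw 156.44 tilt [0.003  0.0009] F [0.63 0.18 0.44] M [ 0.     0.025 -0.02 ] w 0.0339 gf 0.0 q6 -0.839
1 turn 0.16
[-0.2, 0.29, 0.06, 3.74, np.float64(-0.16)]
```

send_rows(
  steps=[-0.2,0.2,0.1,1.2,0,-0.2,0,0,1.2,0,-0.2,0,0,0.8,0,-0.2,0,0,0.5,0,-0.2,0,0,0,0,-0.2,0,0,0,0],
  newtons=40,
)

```text
clock: 8.25
position: [0.5605, 0.2617, 0.0066]
ee_rot: [-0.0, 0.204, 0.979, 0.0]
contact_force: [0.2, 0.6, -0.5]
width: 0.0341
gripper_force: 0.0
```

```bash
python3 -c "
from h import *
st()"
```

```text
t 8.25 p [0.5605 0.2617 0.0066] yaw 156.49 tilt [-0.0001  0.    ] F [ 0.22  0.59 -0.51] M [0.017 0.012 0.022] w 0.0341 gf 0.0 q6 -0.836
```

send_rows(
  steps=[-1,0,0,0,0,-1,0,0,0,0,-1,0,0,0,0,-1,0,0,0,0],
)

```text
clock: 8.65
position: [0.561, 0.2619, 0.0072]
ee_rot: [0.001, 0.204, 0.979, 0.0]
contact_force: [0.5, 0.5, 2.0]
width: 0.0137
gripper_force: 40.8
```

```bash
python3 -c "
from h import *
st()"
```

```text
t 8.65 p [0.561  0.2619 0.0072] yaw 156.49 tilt [0.0012 0.0006] F [0.51 0.54 2.04] M [ 0.023 -0.041  0.017] w 0.0137 gf 40.8 q6 -0.836
```

send_rows(
  steps=[-1,0,0,-1,0,-1,0,0,-2,0,-1,0,0,-3,0,-1,0,0,-3,0,-1,0,0,-3,0,-1,0,0,-2,0,-1,0,0,0,0],
)

```text
clock: 9.35
position: [0.5624, 0.2622, 0.1506]
ee_rot: [0.003, 0.204, 0.979, 0.002]
contact_force: [0.2, 0.5, -0.5]
width: 0.0137
gripper_force: 40.5
```

```bash
python3 -c "
from h import *
st();plan(.579,-.1055,.15,164.8,-1)"
```

```text
t 9.35 p [0.5624 0.2622 0.1506] yaw 156.49 tilt [0.0066 0.0021] F [ 0.23  0.52 -0.48] M [ 0.027 -0.011 -0.031] w 0.0137 gf 40.5 q6 -0.836
8 turn 8.31
[-1, -2.02, -4.13, -0.0, np.float64(-1.04), -1, -1.95, -4.17, -0.0, np.float64(-1.04), -1, -1.87, -4.2, -0.0, np.float64(-1.04), -1, -1.8, -4.24, -0.0, np.float64(-1.04), -1, -1.72, -4.27, -0.0, np.float64(-1.04), -1, -1.64, -4.3, -0.0, np.float64(-1.04), -1, -1.56, -4.33, -0.0, np.float64(-1.04), -1, -1.48, -4.35, -0.0, np.float64(-1.04)]
```

send_rows(
  steps=[-1,-1,-2,0,-1,-1,-2,-4.1,0,-1,-1,-1.9,-4.2,0,-1,-1,-1.8,-4.2,0,-1,-1,-1.8,-4.25,0,-1,-1,-1.7,-4.3,0,-1,-1,-1.6,-4.3,0,-1,-1,-1.5,-4.3,0,-1.3,-1,-0.7,-2.3,0,0,-1,0,0,0,0,-1,0,0,0,0,-1,0,0,0,0],
)

```text
clock: 10.55
position: [0.5785, -0.1044, 0.1458]
ee_rot: [-0.001, 0.132, 0.991, 0.001]
contact_force: [-0.3, 0.5, -1.7]
width: 0.0133
gripper_force: 40.4
```

```bash
python3 -c "
from h import *
st();d,T,s=wrist('pics/w5');i=d['color'][:,:,::-1]
cv2.imwrite('pics/w5c.png',cv2.resize(i[100:300,190:450],None,fx=3,fy=3,interpolation=cv2.INTER_CUBIC))"
```

```text
t 10.55 p [ 0.5785 -0.1044  0.1458] yaw 164.82 tilt [-0.0019  0.0013] F [-0.3   0.52 -1.67] M [ 0.032  0.011 -0.062] w 0.0133 gf 40.4 q6 -1.603
```

View pics/w5c.png

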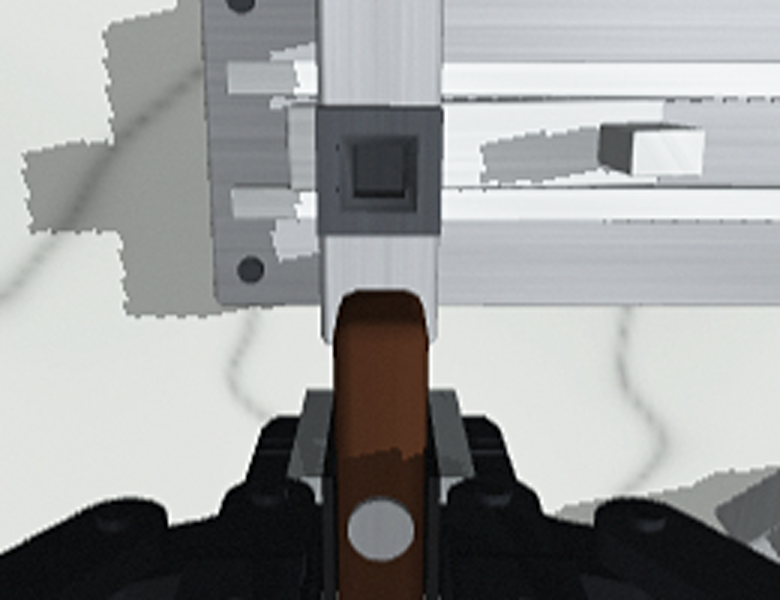

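The wrist view shows the screw head square-on at (317,106)–(441,235), with its socket centred near (378,172). The held driver's dot is at (381,529), and the bar is aligned with the view.

```bash
python3 -c "
from h import *
f=np.load('pics/w5.npz');K,T=f['K'],f['T']
r=lambda x,y,z:ray(K,T,(190+(x+.5)/3-.5,100+(y+.5)/3-.5),z)
print('head',r(379.5,170.5,.118),'sock',r(376,174,.118),[r(*c,.118).round(4) for c in((317,107),(442,105),(440,235),(318,235))])
print('dot',r(381,529,.2158));print('tabc',r(668,151,.076))
a=r(317,107,.118)-r(318,235,.118);print(np.degrees(np.arctan2(*a[::-1])))
a=r(442,105,.118)-r(440,235,.118);print(np.degrees(np.arctan2(*a[::-1])))
w=get_state();st();s=.5*(r(379.5,170.5,.118)+r(376,174,.118));d=r(381,529,.2158);p=w['position'];print(s,d)
t=p[:2]+s-d;plan(*t,p[2],164.8,-1)
"
```

```text
head [ 0.53750126 -0.09386052] sock [ 0.53811761 -0.09494249] [array([ 0.5184, -0.1047]), array([ 0.526 , -0.0748]), array([ 0.5575, -0.0832]), array([ 0.5493, -0.1134])]
dot [ 0.57881888 -0.10480536]
tabc [ 0.55927705 -0.00997924]
164.12192323601772
165.0071459214789
t 10.6 p [ 0.5788 -0.1042  0.1461] yaw 164.86 tilt [-0.0013  0.001 ] F [ 0.38  0.1  -0.86] M [ 0.016 -0.009  0.016] w 0.0135 gf 40.4 q6 -1.603
[ 0.53780944 -0.0944015 ] [ 0.57881888 -0.10480536]
1 turn -0.06
[-1, 4.23, -0.07, 0.01, np.float64(0.06)]
```

```bash
python3 -c "
from h import *
f=np.load('pics/w5.npz');K,T=f['K'],f['T']
r=lambda x,y,z:ray(K,T,(190+(x+.5)/3-.5,100+(y+.5)/3-.5),z)
print('h4?',r(240,2,.012),'h3?',r(250,270,.012),'base edge corner',r(216,303,.012),'BR? rail',r(700,62,.022),r(700,97,.022),r(700,187,.022),r(700,219,.022),'tab4',r(634,126,.076),r(703,128,.076),r(704,175,.076),r(634,173,.076))
print('bar edges', r(560,98,.037),r(560,187,.037))
X=np.array([-.2612,-.9653]);Y=np.array([.9653,-.2612]);O=np.array([.5408,-.0958])
for n,a in dict(railA=(700,62,.022),railB=(700,97,.022),railC=(700,187,.022),railD=(700,219,.022),head=(379.5,170.5,.118),tab=(668,151,.076),hA=(240,2,.012),hB=(250,270,.012)).items():
  p=r(*a)-O;print(n,(p@X).round(4),(p@Y).round(4))
"
```

```text
h4? [ 0.47786271 -0.1297496 ] h3? [ 0.57342014 -0.15617924] base edge corner [ 0.58268819 -0.17319186] BR? rail [0.54102061 0.02305637] [0.55301045 0.02105666] [0.58505193 0.01571264] [0.59688544 0.013739  ] tab4 [ 0.54932705 -0.01847206] [0.55530174 0.00128745] [ 0.56924271 -0.00071898] [ 0.56309146 -0.02105953]
bar edges [ 0.53890387 -0.03044142] [ 0.56869137 -0.03675718]
railA -0.1148 -0.0308
railB -0.116 -0.0187
railC -0.1192 0.0136
railD -0.1204 0.0255
head -0.001 -0.0037
tab -0.0877 -0.0046
hA 0.0492 -0.0519
hB 0.0498 0.0473
```

send_rows(
  steps=[-1,1.2,0,0,0,-1,1.8,-0.1,0,0,-1,1.15,0,0.8,0,-1,0,0,1.4,0,-1,0,0,0.8,0,-1,0,0,0,0,-1,0,0,0,0],
)

```text
clock: 11.3
position: [0.5391, -0.0953, 0.1169]
ee_rot: [0.0, 0.132, 0.991, 0.0]
contact_force: [0.5, -0.0, -0.6]
width: 0.0133
gripper_force: 40.4
```

```bash
python3 -c "
from h import *
s=st();plan(.5383,-.0946,.108,164.8,-1)"
```

```text
t 11.3 p [ 0.5391 -0.0953  0.1169] yaw 164.82 tilt [0.0002 0.    ] F [ 0.51 -0.03 -0.59] M [-0.055 -0.017 -0.004] w 0.0133 gf 40.4 q6 -1.608
1 turn -0.02
[-1, 0.09, 0.05, 0.89, np.float64(0.02)]
```

Descending slowly into the socket.

send_rows(
  steps=[-1,0.1,0,0.3,0,-1,0,0,0.4,0,-1,0,0,0.4,0,-1,0,0,0.2,0,-1,0,0,0,0],
)

```text
clock: 11.8
position: [0.5377, -0.0953, 0.1032]
ee_rot: [-0.0, 0.132, 0.991, 0.0]
contact_force: [-0.8, 0.2, -1.1]
width: 0.0134
gripper_force: 40.4
```

send_rows(
  steps=[-1,0,0,0.2,0,-1,0,0,0.2,0,-1,0,0,0,0],
)

```text
clock: 12.1
position: [0.5386, -0.095, 0.0998]
ee_rot: [0.001, 0.133, 0.991, 0.001]
contact_force: [0.9, 1.0, -0.5]
width: 0.0135
gripper_force: 40.5
```

```bash
python3 -c "
from h import *
s=st()"
```

```text
t 12.1 p [ 0.5386 -0.095   0.0998] yaw 164.77 tilt [0.0013 0.0009] F [ 0.89  0.98 -0.52] M [ 0.287 -0.205 -0.069] w 0.0135 gf 40.5 q6 -1.608
```

send_rows(
  steps=[-1,0,0,0.2,0,-1,0,0,0.2,0,-1,0,0,0.2,0,-1,0,0,0.2,0,-1,0,0,0,0],
)

```text
clock: 12.6
position: [0.538, -0.0948, 0.0913]
ee_rot: [-0.0, 0.132, 0.991, 0.001]
contact_force: [1.6, 3.4, -2.2]
width: 0.0135
gripper_force: 40.3
```

```bash
python3 -c "
from h import *
s=st()"
```

```text
t 12.6 p [ 0.538  -0.0948  0.0913] yaw 164.78 tilt [-0.0002  0.001 ] F [ 1.58  3.45 -2.21] M [ 0.665 -0.326  0.011] w 0.0135 gf 40.3 q6 -1.608
```

send_rows(
  steps=[-1,0,0.05,0,8,-1,0,0,0.03,8,-1,0,0,0.03,8,-1,0,0,0.03,8,-1,0,0,0.03,8,-1,0,0,0.03,8,-1,0,0,0.03,8,-1,0,0,0.03,8,-1,0,0,0.03,8,-1,0,0,0,0],
)

```text
clock: 13.6
position: [0.5387, -0.0937, 0.0887]
ee_rot: [-0.001, 0.691, 0.723, 0.001]
contact_force: [3.1, 5.0, -3.3]
width: 0.0134
gripper_force: 40.2
```

```bash
python3 -c "
from h import *
s=st()"
```

```text
t 13.6 p [ 0.5387 -0.0937  0.0887] yaw 92.63 tilt [0.0007 0.0022] F [ 3.14  4.98 -3.33] M [ 0.852 -0.527  0.014] w 0.0134 gf 40.2 q6 -0.348
```

send_rows(
  steps=[-1,0.1,0.05,0,0,-1,0,0,0,0],
)

```text
clock: 13.8
position: [0.5387, -0.0936, 0.0887]
ee_rot: [-0.0, 0.69, 0.724, 0.0]
contact_force: [2.8, 2.8, -4.7]
width: 0.0131
gripper_force: 40.0
```

```bash
python3 -c "
from h import *
s=st()"
```

```text
t 13.8 p [ 0.5387 -0.0936  0.0887] yaw 92.8 tilt [-0.0002  0.0004] F [ 2.76  2.81 -4.73] M [ 0.612 -0.5   -0.011] w 0.0131 gf 40.0 q6 -0.349
```

send_rows(
  steps=[-0.2,0,0,0,0,-0.2,0,0,0,0,-0.2,0,0,0,0],
)

```text
clock: 14.1
position: [0.5385, -0.0946, 0.0896]
ee_rot: [0.0, 0.69, 0.724, -0.0]
contact_force: [0.3, 0.2, 0.5]
width: 0.0345
gripper_force: 0.0
```

```bash
python3 -c "
from h import *
s=st();p=s['position'].copy();s2=dict(s);s2['position']=p+[0,0,.055];plan(.564,-.009,p[2]+.055,74.9,-.3,s=s2)"
```

```text
t 14.1 p [ 0.5385 -0.0946  0.0896] yaw 92.79 tilt [ 0.     -0.0011] F [0.27 0.2  0.51] M [0.041 0.019 0.054] w 0.0345 gf 0.0 q6 -0.349
3 turn -17.89
[-0.3, 2.81, 0.99, -0.0, np.float64(5.96), -0.3, 2.9, 0.69, -0.0, np.float64(5.96), -0.3, 2.95, 0.39, -0.0, np.float64(5.96)]
```

send_rows(
  steps=[-0.3,0,0,-2.5,0,-0.3,0,0,-3,0,-0.3,2.2,0.8,0,4.5,-0.3,2.2,0.6,0,4.5,-0.3,2.2,0.4,0,4.5,-0.3,2.1,0.25,3,4.4,-0.3,0,0,4,0,-0.3,0,0,3.5,0,-0.3,0,0,2,0,-0.3,0,0,0,0,-0.3,0,0,0,0],
)

```text
clock: 15.2
position: [0.5653, -0.0084, 0.0197]
ee_rot: [0.0, 0.794, 0.608, 0.0]
contact_force: [-0.0, -0.6, 0.2]
width: 0.0299
gripper_force: 0.0
```

```bash
python3 -c "
from h import *
s=st();plan(.5635,-.009,.008,74.9,-.3)"
```

```text
t 15.2 p [ 0.5653 -0.0084  0.0197] yaw 74.89 tilt [ 0.0003 -0.0003] F [-0.03 -0.61  0.16] M [ 0.028 -0.061  0.008] w 0.0299 gf 0.0 q6 0.126
1 turn 0.01
[-0.3, -0.1, -0.16, 1.17, np.float64(-0.01)]
```

send_rows(
  steps=[-0.3,-0.1,-0.15,0.9,0,-0.3,0,0,0,0,-1,0,0,0,0,-1,0,0,0,0,-1,0,0,0,0],
  newtons=30,
)

```text
clock: 15.7
position: [0.5633, -0.0087, 0.011]
ee_rot: [0.0, 0.794, 0.608, 0.0]
contact_force: [-1.0, -0.5, 4.7]
width: 0.0132
gripper_force: 30.5
```

send_rows(
  steps=[-1,0.25,0,0,0,-1,0.25,0,0,0],
)

```text
clock: 15.9
position: [0.5641, -0.0066, 0.011]
ee_rot: [0.002, 0.793, 0.609, -0.002]
contact_force: [-3.2, -7.5, 6.0]
width: 0.0139
gripper_force: 30.8
```

send_rows(
  steps=[-1,0.2,0,0,0],
)

```text
clock: 16.0
position: [0.5647, -0.0048, 0.011]
ee_rot: [0.002, 0.793, 0.609, -0.002]
contact_force: [-2.7, -8.9, 5.1]
width: 0.0133
gripper_force: 30.7
```

send_rows(
  steps=[-1,0.2,0,0,0],
)

```text
clock: 16.1
position: [0.5653, -0.0031, 0.011]
ee_rot: [0.002, 0.793, 0.609, -0.002]
contact_force: [-3.5, -9.3, 5.7]
width: 0.0133
gripper_force: 30.7
```

send_rows(
  steps=[-1,-0.25,0,0,0,-1,-0.25,0,0,0],
)

```text
clock: 16.3
position: [0.5655, -0.0033, 0.011]
ee_rot: [-0.0, 0.794, 0.607, 0.002]
contact_force: [1.7, 7.6, 5.9]
width: 0.0133
gripper_force: 30.6
```

send_rows(
  steps=[-1,-0.2,0,0,0],
)

```text
clock: 16.4
position: [0.5652, -0.0044, 0.011]
ee_rot: [-0.001, 0.794, 0.607, 0.003]
contact_force: [0.6, 8.5, 5.1]
width: 0.0136
gripper_force: 30.6
```

send_rows(
  steps=[-1,-0.2,0,0,0],
)

```text
clock: 16.5
position: [0.5647, -0.0061, 0.011]
ee_rot: [-0.001, 0.794, 0.607, 0.003]
contact_force: [1.7, 8.6, 5.6]
width: 0.0135
gripper_force: 30.6
```

```bash
python3 -c "
from h import *
s=st()"
```

```text
t 16.5 p [ 0.5647 -0.0061  0.011 ] yaw 74.8 tilt [0.0033 0.0042] F [1.74 8.63 5.63] M [ 0.991 -0.1   -0.025] w 0.0135 gf 30.6 q6 0.124
```

send_rows(
  steps=[-1,0,0,-0.1,0,-1,0,0,0,0],
)

```text
clock: 16.7
position: [0.564, -0.0074, 0.0113]
ee_rot: [-0.0, 0.794, 0.608, 0.001]
contact_force: [1.7, 3.1, 0.4]
width: 0.0138
gripper_force: 29.9
```

send_rows(
  steps=[-1,-0.2,0,0,0,-1,-0.2,0,0,0],
)

```text
clock: 16.9
position: [0.5623, -0.0121, 0.0111]
ee_rot: [-0.0, 0.794, 0.608, 0.0]
contact_force: [0.6, 3.9, 0.1]
width: 0.0135
gripper_force: 29.9
```

```bash
python3 -c "
from h import *
s=st()"
```

```text
t 16.9 p [ 0.5623 -0.0121  0.0111] yaw 74.9 tilt [0.0003 0.0007] F [0.64 3.86 0.07] M [ 0.622 -0.212  0.04 ] w 0.0135 gf 29.9 q6 0.117
```

Vertical load is now about 0. I'll repeat the drag readings.

send_rows(
  steps=[-1,0.25,0,0,0,-1,0.25,0,0,0],
)

```text
clock: 17.1
position: [0.5627, -0.0097, 0.0111]
ee_rot: [0.001, 0.794, 0.608, -0.002]
contact_force: [-0.5, -4.9, 0.5]
width: 0.0133
gripper_force: 29.9
```

send_rows(
  steps=[-1,0.2,0,0,0],
)

```text
clock: 17.2
position: [0.5633, -0.0069, 0.0111]
ee_rot: [0.0, 0.794, 0.608, -0.001]
contact_force: [-1.2, -4.3, -0.3]
width: 0.0134
gripper_force: 29.8
```

send_rows(
  steps=[-1,0.2,0,0,0],
)

```text
clock: 17.3
position: [0.564, -0.0044, 0.011]
ee_rot: [-0.0, 0.794, 0.608, -0.001]
contact_force: [-0.4, -3.7, -1.2]
width: 0.0135
gripper_force: 29.8
```

send_rows(
  steps=[-1,-0.25,0,0,0,-1,-0.25,0,0,0],
)

```text
clock: 17.5
position: [0.5637, -0.0068, 0.0114]
ee_rot: [-0.001, 0.794, 0.608, 0.001]
contact_force: [1.0, 4.5, 0.2]
width: 0.0135
gripper_force: 29.9
```

send_rows(
  steps=[-1,-0.2,0,0,0],
)

```text
clock: 17.6
position: [0.563, -0.0095, 0.0114]
ee_rot: [-0.001, 0.794, 0.608, 0.001]
contact_force: [0.9, 3.7, -0.8]
width: 0.0137
gripper_force: 29.8
```

send_rows(
  steps=[-1,-0.2,0,0,0],
)

```text
clock: 17.7
position: [0.5623, -0.012, 0.0113]
ee_rot: [-0.0, 0.794, 0.608, 0.0]
contact_force: [0.7, 4.1, 0.1]
width: 0.0128
gripper_force: 29.8
```

```bash
python3 -c "
from h import *
s=st()"
```

```text
t 17.7 p [ 0.5623 -0.012   0.0113] yaw 74.88 tilt [0.0005 0.001 ] F [0.73 4.1  0.13] M [ 0.644 -0.168  0.021] w 0.0128 gf 29.8 q6 0.117
```

Mean pull is about 4.25 N with no downward load, so the foot load is about 2.3 N. I want about 4 N, so I'll turn roughly 13° more, going back to the driver.

send_rows(
  steps=[-0.2,0,0,0,0,-0.2,0,0,0,0,-0.2,0,0,-3,0,-0.2,0,0,-4,0,-0.2,0,0,-4,0,-0.2,0,0,-2.4,0,-0.2,0,0,0,0],
)

```text
clock: 18.4
position: [0.565, -0.0136, 0.1496]
ee_rot: [0.004, 0.794, 0.608, 0.003]
contact_force: [0.0, 0.4, -0.6]
width: 0.0339
gripper_force: 0.0
```

```bash
python3 -c "
from h import *
s=st();plan(.5385,-.0946,.1446,92.8,-.2,n=4)"
```

```text
t 18.4 p [ 0.565  -0.0136  0.1496] yaw 74.89 tilt [ 0.0086 -0.0023] F [ 0.01  0.42 -0.63] M [ 0.009 -0.013 -0.025] w 0.0339 gf 0.0 q6 0.118
4 turn 17.91
[-0.2, -2.13, -0.11, 0.12, np.float64(-4.48), -0.2, -2.11, -0.28, 0.12, np.float64(-4.48), -0.2, -2.08, -0.44, 0.12, np.float64(-4.48), -0.2, -2.04, -0.6, 0.12, np.float64(-4.48)]
```

send_rows(
  steps=[-0.2,-2.15,-0.05,0,-4.5,-0.2,-2.15,-0.2,0,-4.5,-0.2,-2.15,-0.4,0,-4.5,-0.2,-2,-0.5,0,-4.4,-0.2,0,0,0,0,-0.2,0,0,1,0,-0.2,0,0,0.5,0,-0.2,0,0,0,0],
)

```text
clock: 19.2
position: [0.5373, -0.0936, 0.1286]
ee_rot: [-0.002, 0.69, 0.724, -0.001]
contact_force: [0.1, 0.5, -0.1]
width: 0.034
gripper_force: 0.0
```

```bash
python3 -c "
from h import *
s=st();plan(.5385,-.0946,.0880,92.8,-.2,n=2)"
```

```text
t 19.2 p [ 0.5373 -0.0936  0.1286] yaw 92.81 tilt [-0.0031  0.0013] F [ 0.15  0.45 -0.06] M [ 0.002 -0.029  0.011] w 0.034 gf 0.0 q6 -0.349
2 turn -0.01
[-0.2, -0.06, 0.07, 2.03, np.float64(0.01), -0.2, -0.06, 0.07, 2.03, np.float64(0.01)]
```

send_rows(
  steps=[-0.2,-0.1,0.05,1.5,0,-0.2,0,0,1.5,0,-0.2,0,0,1,0,-0.2,0,0,0,0,-0.2,0,0,0,0],
  newtons=40,
)

```text
clock: 19.7
position: [0.5391, -0.0954, 0.0903]
ee_rot: [-0.0, 0.69, 0.724, 0.0]
contact_force: [-0.4, 0.0, -0.1]
width: 0.0342
gripper_force: 0.0
```

```bash
python3 -c "
from h import *
s=st()"
```

```text
t 19.7 p [ 0.5391 -0.0954  0.0903] yaw 92.81 tilt [0.     0.0001] F [-0.4   0.03 -0.08] M [ 0.021 -0.017 -0.002] w 0.0342 gf 0.0 q6 -0.351
```

send_rows(
  steps=[-1,0,0,0,0,-1,0,0,0,0,-1,0,0,0,0],
)

```text
clock: 20.0
position: [0.5393, -0.0959, 0.0911]
ee_rot: [0.001, 0.69, 0.724, 0.0]
contact_force: [-0.6, 0.2, 2.5]
width: 0.0133
gripper_force: 43.1
```

```bash
python3 -c "
from h import *
s=st()"
```

```text
t 20.0 p [ 0.5393 -0.0959  0.0911] yaw 92.79 tilt [ 0.0013 -0.0004] F [-0.61  0.19  2.46] M [-0.037  0.064  0.005] w 0.0133 gf 43.1 q6 -0.352
```

send_rows(
  steps=[-1,0,0,0.02,4.5,-1,0,0,0.02,4.5,-1,0,0,0.02,4,-1,0,0,0,0],
)

```text
clock: 20.4
position: [0.5389, -0.0958, 0.0905]
ee_rot: [0.0, 0.767, 0.641, 0.0]
contact_force: [-1.7, -0.8, 4.4]
width: 0.0134
gripper_force: 43.5
```

```bash
python3 -c "
from h import *
s=st()"
```

```text
t 20.4 p [ 0.5389 -0.0958  0.0905] yaw 79.8 tilt [ 0.0006 -0.0003] F [-1.69 -0.77  4.42] M [0.012 0.325 0.008] w 0.0134 gf 43.5 q6 -0.125
```

send_rows(
  steps=[-0.2,0,0,0,0,-0.2,0,0,0,0,-0.2,0,0,0,0,-0.2,0,0,-2.5,0,-0.2,0,0,-3,0,-0.2,0,0,0,0],
)

```text
clock: 21.0
position: [0.5419, -0.0965, 0.1484]
ee_rot: [0.003, 0.767, 0.642, 0.002]
contact_force: [0.8, -0.5, -0.1]
width: 0.0339
gripper_force: 0.0
```

```bash
python3 -c "
from h import *
s=st();plan(.5628,-.011,.145,74.9,-.3,n=4)"
```

```text
t 21.0 p [ 0.5419 -0.0965  0.1484] yaw 79.81 tilt [ 0.0078 -0.0022] F [ 0.76 -0.55 -0.08] M [-0.034 -0.014 -0.029] w 0.0339 gf 0.0 q6 -0.125
4 turn -4.91
[-0.3, 2.2, 0.13, 0.08, np.float64(1.23), -0.3, 2.2, 0.09, 0.08, np.float64(1.23), -0.3, 2.2, 0.04, 0.08, np.float64(1.23), -0.3, 2.2, -0.01, 0.08, np.float64(1.23)]
```

send_rows(
  steps=[-0.3,2.2,0.25,0,1.2,-0.3,2.2,0.15,0,1.2,-0.3,2.2,0.1,0,1.2,-0.3,2.2,0,2,1.3,-0.3,0,0,4,0,-0.3,0,0,4,0,-0.3,0,0,2,0,-0.3,0,0,1.3,0,-0.3,0,0,0,0,-0.3,0,0,0,0],
)

```text
clock: 22.0
position: [0.5628, -0.0107, 0.0121]
ee_rot: [0.0, 0.794, 0.608, 0.0]
contact_force: [0.3, 0.9, -0.1]
width: 0.0299
gripper_force: 0.0
```

```bash
python3 -c "
from h import *
s=st();plan(.5628,-.011,.012,74.9,-.3,n=1)"
```

```text
t 22.0 p [ 0.5628 -0.0107  0.0121] yaw 74.89 tilt [ 0.0011 -0.    ] F [ 0.28  0.94 -0.07] M [-0.01   0.044 -0.012] w 0.0299 gf 0.0 q6 0.121
1 turn 0.01
[-0.3, -0.03, 0.01, 0.01, np.float64(-0.01)]
```

send_rows(
  steps=[-1,0,0,0,0,-1,0,0,0,0,-1,0,0,0,0,-1,0,0,-0.1,0,-1,0,0,0,0],
  newtons=30,
)

```text
clock: 22.5
position: [0.5625, -0.0106, 0.0131]
ee_rot: [0.0, 0.794, 0.608, 0.0]
contact_force: [-0.0, 0.5, 2.3]
width: 0.0132
gripper_force: 31.5
```

send_rows(
  steps=[-1,0.25,0,0,0,-1,0.25,0,0,0],
)

```text
clock: 22.7
position: [0.563, -0.0086, 0.0131]
ee_rot: [0.002, 0.793, 0.609, -0.002]
contact_force: [-2.9, -8.3, 3.0]
width: 0.0134
gripper_force: 31.6
```

send_rows(
  steps=[-1,0.25,0,0,0],
)

```text
clock: 22.8
position: [0.5636, -0.0064, 0.0131]
ee_rot: [0.002, 0.793, 0.609, -0.002]
contact_force: [-2.8, -8.9, 4.9]
width: 0.0134
gripper_force: 31.8
```

send_rows(
  steps=[-1,0.25,0,0,0],
)

```text
clock: 22.9
position: [0.5642, -0.004, 0.0131]
ee_rot: [0.002, 0.793, 0.609, -0.002]
contact_force: [-2.3, -8.7, 4.5]
width: 0.0135
gripper_force: 31.7
```

send_rows(
  steps=[-1,-0.25,0,0,0,-1,-0.25,0,0,0],
)

```text
clock: 23.1
position: [0.5645, -0.004, 0.0132]
ee_rot: [-0.001, 0.794, 0.607, 0.002]
contact_force: [2.4, 7.3, 3.0]
width: 0.0133
gripper_force: 31.6
```

send_rows(
  steps=[-1,-0.25,0,0,0],
)

```text
clock: 23.2
position: [0.5641, -0.0057, 0.0132]
ee_rot: [-0.001, 0.795, 0.607, 0.003]
contact_force: [2.9, 8.2, 4.1]
width: 0.0131
gripper_force: 31.6
```

send_rows(
  steps=[-1,-0.25,0,0,0],
)

```text
clock: 23.3
position: [0.5635, -0.0079, 0.0132]
ee_rot: [-0.001, 0.794, 0.607, 0.003]
contact_force: [2.7, 8.8, 2.9]
width: 0.0134
gripper_force: 31.6
```

```bash
python3 -c "
from h import *
s=st()"
```

```text
t 23.3 p [ 0.5635 -0.0079  0.0132] yaw 74.79 tilt [0.003  0.0046] F [2.7  8.84 2.9 ] M [ 1.051 -0.354 -0.012] w 0.0134 gf 31.6 q6 0.121
```

send_rows(
  steps=[-1,0,0,-0.1,0,-1,0,0,0,0],
)

```text
clock: 23.5
position: [0.5631, -0.0085, 0.0136]
ee_rot: [-0.001, 0.794, 0.608, 0.002]
contact_force: [2.3, 4.8, -0.0]
width: 0.0134
gripper_force: 31.1
```

send_rows(
  steps=[-1,0.25,0,0,0,-1,0.25,0,0,0],
)

```text
clock: 23.7
position: [0.5629, -0.007, 0.0132]
ee_rot: [0.001, 0.794, 0.609, -0.001]
contact_force: [-0.3, -5.2, -2.0]
width: 0.0132
gripper_force: 30.9
```

send_rows(
  steps=[-1,0.25,0,0,0],
)

```text
clock: 23.8
position: [0.5632, -0.0047, 0.0132]
ee_rot: [0.0, 0.794, 0.608, -0.001]
contact_force: [-0.6, -4.7, -1.7]
width: 0.0132
gripper_force: 30.9
```

send_rows(
  steps=[-1,0.25,0,0,0],
)

```text
clock: 23.9
position: [0.5636, -0.0023, 0.0132]
ee_rot: [0.0, 0.794, 0.608, -0.002]
contact_force: [-0.7, -5.7, -0.9]
width: 0.0133
gripper_force: 31.0
```

send_rows(
  steps=[-1,-0.25,0,0,0,-1,-0.25,0,0,0],
)

```text
clock: 24.1
position: [0.5637, -0.0037, 0.0137]
ee_rot: [-0.001, 0.795, 0.607, 0.001]
contact_force: [1.5, 5.3, -0.4]
width: 0.0136
gripper_force: 31.1
```

send_rows(
  steps=[-1,-0.25,0,0,0],
)

```text
clock: 24.2
position: [0.5631, -0.006, 0.0138]
ee_rot: [-0.001, 0.794, 0.607, 0.002]
contact_force: [1.7, 5.4, -1.2]
width: 0.0134
gripper_force: 31.1
```

send_rows(
  steps=[-1,-0.25,0,0,0],
)

```text
clock: 24.3
position: [0.5625, -0.0084, 0.0137]
ee_rot: [-0.001, 0.794, 0.607, 0.002]
contact_force: [1.4, 5.8, -0.3]
width: 0.0131
gripper_force: 31.1
```

```bash
python3 -c "
from h import *
s=st()"
```

```text
t 24.3 p [ 0.5625 -0.0084  0.0137] yaw 74.79 tilt [0.001 0.004] F [ 1.41  5.79 -0.33] M [ 0.976 -0.278  0.032] w 0.0131 gf 31.1 q6 0.121
```

The pull is about 5.4 N while the gripper lifts by about 1.1 N, which gives a foot load of about 4 N. That is on target. Releasing and retracting.

send_rows(
  steps=[0,0,0,0,0,0,0,0,0,0,0,0,0,0,0,0,0,0,-2,0,0,0,0,-4,0,0,0,0,-4,0,0,0,0,-4,0,0,2,0,-3,0,0,4,0,0,0,0,2,0,0,0,0,0,0,0,0,0,0,0,0,0],
)

```text
clock: 25.5
position: [0.5825, 0.0664, 0.1834]
ee_rot: [0.0, 0.794, 0.608, -0.001]
contact_force: [-0.7, -0.1, 0.0]
width: 0.0429
gripper_force: 0.0
```

```bash
python3 -c "
from h import *
st();a=get_image('scene')['color'][140:280,255:395,::-1];d,T,s=wrist('pics/w6')
a=cv2.resize(a,(400,400),interpolation=cv2.INTER_CUBIC);b=cv2.resize(d['color'][180:380,220:420,::-1],(400,400));cv2.imwrite('pics/fin.png',np.hstack([a,b]))"
```

```text
t 25.5 p [0.5825 0.0664 0.1834] yaw 74.94 tilt [-0.0009 -0.0009] F [-0.7  -0.11  0.03] M [ 0.024 -0.027 -0.002] w 0.0429 gf 0.0 q6 0.259
```

View pics/fin.png

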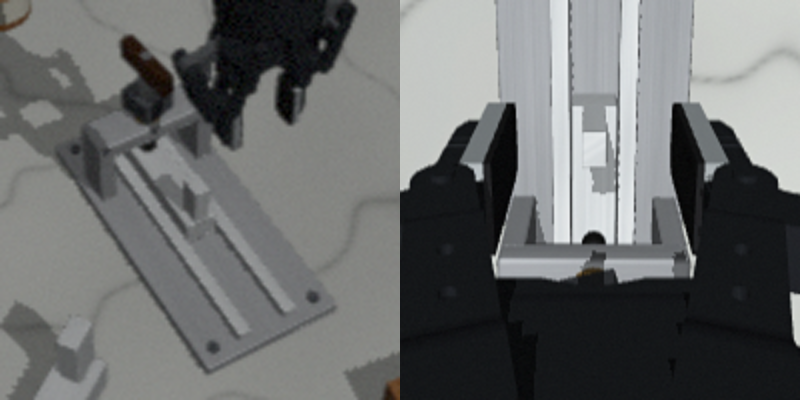

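The final picture shows the driver standing in the screw at (145,70), the block under the bridge with its tab at (195,190), and the gripper clear. Handing in.

```bash
python3 -c "
from rig import *
print(sign_off())"
```

```text
the job is handed in; nothing more can be done
None
```

The job is handed in at about 25 s of the 72 s allowed: the block is home beneath the stop, the screw is set to a light drag (foot load about 4 N, worked out from the pull when I slid the block both ways under the finished setting), and the driver is left standing in the screw.

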